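Hold the hob lighter ready at the small burner

ROBOT

A 7-joint arm with a two-finger parallel gripper is mounted at the origin on the work surface. World frame = base frame: x ahead of the robot, y to its left, z up, the work surface at z = 0. Lengths are in m, angles in degrees, forces in N, time in s.
With the tool pointing down it reaches from about 0.35 to 0.9 m from the base axis. Payload 19.9 kg.
Tool frame: the origin (TCP) lies midway between the tips of the shut fingers; the grasp point (between the pads) lies 19 mm behind it (robot.pinch_z is the distance from the TCP to the grasp point, in m); x points along the fingers, y is the direction in which the jaws open and shut, and the axes are right-handed (so a half turn about x gives the same grasp; the last joint's range is limited). The gripper opens to 85 mm and grips with 20 to 120 N. Pads are 22 mm wide; open, the fingers measure 114 mm over their backs; the gripper's body (76 mm by 85 mm) begins 54 mm behind the grasp point. The pads swing forward as they close: fully open they stand 13 mm farther back than shut.
Start: joints at [66.893, 23.915, -0.59, 92.452, 0.269, 63.638, -3.037], TCP at [0.221, -0.585, 0.231] pointing down, gripper open.
Joint ranges: [-161.28, 161.28], [-22.2, 115.67], [-73.04, 71.86], [3.21, 147.25], [-68.34, 248.33], [10.77, 114.83], [-161.83, 161.83]. Speed limits (degrees/s): [108.29, 108.29, 136.94, 136.94, 172.46, 172.46, 172.46].

INTERFACE

Orientations are given as a 3x3 rotation matrix whose columns are the frame's x, y, z axes.
In Python, from plant import robot, viewer gives the robot as it stands.
- The arm moves only by the shell command python3 -m creep 'ROWS' [OPENING] [FORCE]. ROWS is JSON, a list of rows, each a list of 6 numbers: the shift along the tool's x, y, z in cm, then the turn, a rotation vector about the tool's x, y, z in rad. A call has 1 to 10 rows; each row is the pose to reach, as a shift and turn from the pose measured when the call began, along the tool's axes at that moment; what a row does not reach only later rows make up. A row lasts 1/10 s, in which the tool goes at most 50 mm and 8.59 degrees, less where a joint would pass 70% of its speed; a pose out of reach is approached as far as the arm can. A call with a gripper value outside its range is refused whole. OPENING is the gripper's target within -1 to 1 (fully open at 1, half-way at 0, shut at -1), set as the call begins (- or left out, the last holds). The fingers move at their own pace and stop on an object; FORCE is the grip in N (left out, the last holds). Time passes only in rows, so rows that repeat a pose let the fingers close. It gives the time, the measured TCP pose, the force and the opening at its end, in the units of the state.
- robot.observe(): the state, without advancing time (a new reading comes with each control period).
- viewer.snapshot(name): name is "side" or "top" or "wrist"; returns (picture, depth): 384x512x3 uint8, red, green, blue; 384x512 float32, m along the optical axis (not along the pixel's ray), 0 where there is no reading.
- viewer.camera_params(name): a dict with "fov_y" (degrees; the focal length in pixels is half the picture's height over the tangent of half this angle, whatever the lens; pixels are square), "cx", "cy" (the principal point, pixels), "origin" and "attitude" of the camera in the world. Camera axes: x right, y up, looking along -z (the intrinsics and any distortion apply to the point x, -y, -z); pixel columns grow to the right and rows downward; lengths in m; the calibration is good to about 2 mm. A picture is of the moment at which its call begins: read the wrist's pose just before it. camera_params takes no time and is no camera call; for the wrist camera it gives the pose at the moment of the call.
- robot.finish_job(): hands the job in, once; it reports no verdict.
Trained networks look in the newest picture that a camera, given by its name, has taken for a name from the list of things; names that differ only in an ending like _2 or _b are one class to them, and where a whole thing is asked for, a point or a joint stands for the part that bears it (a point fixed in the world has none). Each returns a list of dicts, best first, with "score" (0 to 1); they miss things now and then, are a little off and sometimes report something else, mostly with a low value. They report only what shows in the picture. A call takes as long as a camera call. They do not tell look-alikes from the thing itself.
- viewer.boxes_of(label, camera): "point" ([x, y, z] in m, in world coordinates, good to about 4 mm: the middle of the surface that is visible of it).
- viewer.masks_of(label, camera): "region" (384x512 bool, what is visible of it).
The state is a dict: "t": time; "joint_positions": joint angles; "qvel": joint speeds; "effort": joint torques, N m; "tcp_pos": TCP position; "tcp_rot": TCP orientation; "ft_force": force on the tool from outside, world axes, zero at the start; "moment": the same for the moment, N m; "grip_width": opening from 0.0 (shut) to 1.0 (fully open).
Only numpy, scipy, OpenCV 4.12 (cv2) and the standard library are available. Lean on these libraries where they do the work, as an engineer would, in place of code of your own. Each camera call takes 0.05 s, during which the arm holds its last target.

TASK

Draw the hob lighter (the tall tool with the plain rectangular handle) straight up out of the utensil block, tip it over to slant about halfway between upright and level, nozzle end lowest, and hold it ready at the free small burner: nozzle tip about 2 cm above the middle of the burner's cap, touching neither burner nor grate. Finish while still gripping the lighter steadily there, with nothing else carrying it; do not put it down, and leave everything else on the worktop where it stands.

Things in the scene. Friction and masses are not known exactly. Their poses are not given: they have to be found in the camera images.
- lighter: Hob lighter, 215 mm long, about 90 g, loose. Origin at the nozzle's tip; its z runs from the tip to the handle's end (up, while in the block). z 0-100 mm: round steel nozzle, 10 mm across; z 100-215 mm: straight handle, 28 mm (x) by 20 mm (y), its shoulders resting on the block's top, nozzle down in one of the holes. Tallest of the three tools there; its top is 225 mm above the worktop.
- lighter_grip (a point): Point in the middle of the lighter's handle, 175 mm from the nozzle's tip; the place to grip, across the 20 mm width (the lighter's y). A small trigger guard stands out to x +25 mm between 110 and 152 mm from the tip (look only).
- holder: Wooden utensil block, fixed, 200 mm (x) by 90 mm (y) by 110 mm high; origin at the centre of its underside, on the worktop. Three vertical square holes of 15 mm, right through, at x = -60, 0 and +60 mm on its middle line; each holds one tool, in any order.
- hob: Two-burner gas hob, fixed: steel tray 280 mm (x) by 500 mm (y) by 12 mm; origin at the centre of its underside, on the worktop. Burners at x +20 mm, y -125 and +125 mm, either way round. Round each a dark square 210 mm grate, top 50 mm above the worktop, four bars reaching in to 40 mm from the burner's middle. Two knobs at x -112 mm, 36 mm high.
- small_burner: The small burner, free of any pot: dark round cap 48 mm across on an aluminium crown 60 mm across; origin at the centre of its underside, 12 mm above the worktop. Fixed.
- small_burner_top (a point): Middle of the top of the small burner's cap, 34 mm above the worktop (16 mm below the grate's top).
- large_burner: The large burner, cap 84 mm across, under the casserole; origin at the centre of its underside, 12 mm above the worktop. Fixed.
- casserole: Open steel casserole, 200 mm across, 75 mm high, two loop handles reaching 133 mm from its middle; stands on the grate over the large burner. Origin at the centre of its underside. Loose.
- sharpener: Sharpening steel standing in the block: round black handle 28 mm across whose top is 165 mm above the worktop. Origin at its lower end. Loose.
- scraper: Small scraper standing in the block: wooden handle 30 by 22 mm whose top is 158 mm above the worktop. Origin at its lower end. Loose.
- mug: White mug, 76 mm across, 85 mm high; origin under its centre. Loose.
- jar: Amber jar, 60 mm across, 75 mm high; origin under its centre. Loose.
- mill: Wooden pepper mill, 54 mm across, 140 mm high; origin under its centre. Loose.
- bowl: White bowl, 100 mm across, 45 mm high; origin under its centre. Loose.
- soap: Green bottle, 56 mm across, 170 mm high; origin under its centre. Loose.
- cleaner: Blue bottle, 64 mm across, 200 mm high; origin under its centre. Loose.
Mind the look-alikes: they are no part of the job. Several things look just like the holder: the one meant starts farthest to the robot's left.

How it is judged:
By the outcome, as a careful person would: the job done as asked, in the order asked, and still so for the second after the job is handed in, while the arm keeps its last pose, push and grip.
It also fails if it takes over 48 s, if anything falls off the work surface, if the arm or the gripper's body presses on something with over 40 N, if the wrist force passes 120 N, or if a joint passes its speed limit or range.

## Working session

There is one attempt and no reset: what is moved stays moved. The work goes in short steps, Python scripts to look and compute and a shell command to move; the robot and the scene stay as the last step left them, time stands still between calls to the robot, and variables do not carry over. Pictures are saved under pics/ and viewed, and the job is handed in when it is done.

```bash
ls; mkdir -p pics; python3 - <<'E'
from plant import robot, viewer
import cv2,numpy as np
s=robot.observe();print(s['t'],s['tcp_pos'],np.round(s['tcp_rot'],3).tolist(),s['grip_width'],robot.pinch_z)
for c in ['top','side']:
    p,d=viewer.snapshot(c);cv2.imwrite(f'pics/{c}0.png',p[:,:,::-1]);np.save(f'pics/{c}0.npy',d)
    k=viewer.camera_params(c);print(c,k)
E
```

```text
pics
0.0 [ 0.22105636 -0.58420593  0.23063688] [[-0.001, 0.354, -0.935], [0.001, -0.935, -0.354], [-1.0, -0.001, 0.0]] 0.9994089788921858 0.0187
top {'fov_y': 46.07314546461467, 'cx': 248.37589703245857, 'cy': 189.4615554322448, 'origin': array([ 0.188441  , -0.04708496,  1.61126649]), 'attitude': array([[ 0.02005086,  0.9748025 , -0.22216671],
       [-0.99979336,  0.01880589, -0.00771802],
       [-0.0033455 ,  0.22227555,  0.97497815]])}
side {'fov_y': 56.20139487337156, 'cx': 255.84311929315194, 'cy': 190.8932070052809, 'origin': array([-0.22975523,  0.74649953,  0.85781081]), 'attitude': array([[-0.7200829 ,  0.38260536, -0.57887284],
       [-0.69387895, -0.39277259,  0.60354097],
       [ 0.00355263,  0.8362672 ,  0.54831063]])}
```

View pics/top0.png

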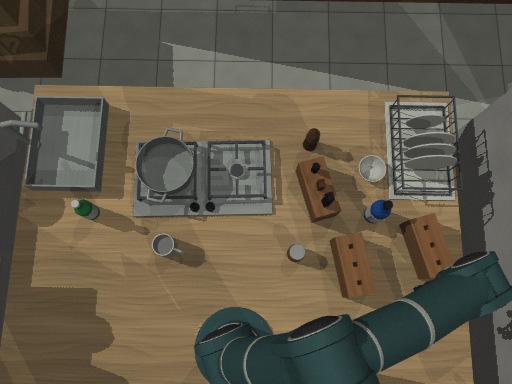

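View pics/side0.png

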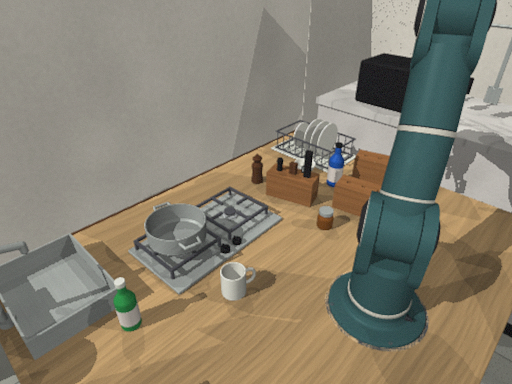

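The top view shows three look-alike blocks, at (318,188), (352,265) and (427,247). Only the one at (318,188), farthest left, holds tools, and the lighter is probably the tool at (327,200). The small burner is at (237,170).

```bash
cat > h.py <<'E'
import numpy as np,cv2
from plant import robot,viewer
def deproj(k,u,v,d,dist=None):
    f=192/np.tan(np.radians(k['fov_y']/2))
    P=np.stack([(u-k['cx'])/f*d,-(v-k['cy'])/f*d,-d],-1)
    return P@np.array(k['attitude']).T+k['origin']
def cloud(c,d,m):
    k=viewer.camera_params(c);v,u=np.nonzero(m&(d>0));return deproj(k,u.astype(float),v.astype(float),d[v,u])
def proj(k,P):
    f=192/np.tan(np.radians(k['fov_y']/2));q=(np.asarray(P)-k['origin'])@np.array(k['attitude'])
    return np.stack([k['cx']+f*q[...,0]/-q[...,2],k['cy']-f*q[...,1]/-q[...,2]],-1)
E
python3 - <<'E'
from h import *
for c in ['top','side']:
    p,d=viewer.snapshot(c)
    print({kk:v for kk,v in viewer.camera_params(c).items() if kk not in('origin','attitude')}.keys())
    for n in ['lighter','holder','small_burner','hob','sharpener','scraper']:
        for r in viewer.boxes_of(n,c)[:4]: print(c,n,round(r['score'],2),np.round(r['point'],3))
    # plane check
    for (u,v) in [(60,300),(300,320),(150,290),(110,120),(200,270),(340,330),(350,110)]:
        k=viewer.camera_params(c);print(u,v,np.round(deproj(k,float(u),float(v),float(d[v,u])),3))
    cv2.imwrite(f'pics/{c}crop.png',cv2.resize(p[110:240,200:350] if c=='top' else p[130:260,200:350],None,fx=5,fy=4.6,interpolation=cv2.INTER_CUBIC)[:,:,::-1])
E
```

```text
dict_keys(['fov_y', 'cx', 'cy'])
top lighter 0.45 [ 0.478 -0.292  0.198]
top lighter 0.24 [ 0.717 -0.254  0.088]
top holder 0.92 [ 0.279 -0.382  0.107]
top holder 0.91 [ 0.349 -0.631  0.111]
top holder 0.7 [ 0.534 -0.264  0.114]
top small_burner 0.69 [0.615 0.011 0.031]
top hob 0.62 [0.555 0.066 0.01 ]
top sharpener 0.46 [ 0.595 -0.256  0.161]
top scraper 0.52 [ 0.538 -0.283  0.159]
top scraper 0.34 [0.619 0.008 0.039]
60 300 [0.15  0.611 0.001]
300 320 [ 0.1   -0.22   0.006]
150 290 [ 0.19   0.301 -0.001]
110 120 [0.814 0.495 0.005]
200 270 [ 0.262  0.13  -0.003]
340 330 [ 0.129 -0.202  0.808]
350 110 [ 0.872 -0.414  0.004]
dict_keys(['fov_y', 'cx', 'cy'])
side lighter 0.68 [ 0.483 -0.286  0.168]
side holder 0.9 [ 0.37  -0.605  0.083]
side holder 0.73 [ 0.517 -0.247  0.074]
side holder 0.59 [ 0.309 -0.347  0.092]
side small_burner 0.7 [0.613 0.012 0.031]
side hob 0.85 [0.53  0.144 0.011]
60 300 [0.673 0.634 0.009]
300 320 [0.127 0.194 0.002]
150 290 [0.52  0.428 0.004]
110 120 [ 1.892 -0.149 -0.005]
200 270 [0.469 0.275 0.013]
340 330 [ 0.029  0.141 -0.001]
350 110 [ 0.684 -0.93   0.168]
```

View pics/topcrop.png

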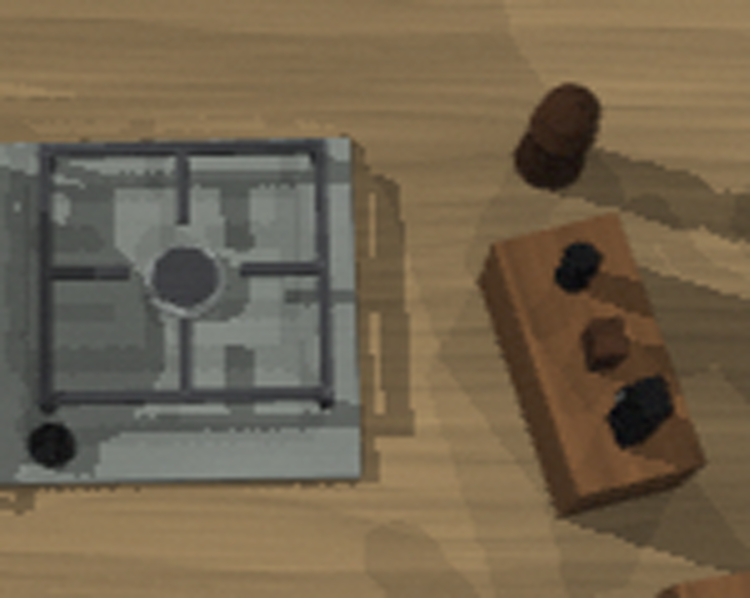

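View pics/sidecrop.png

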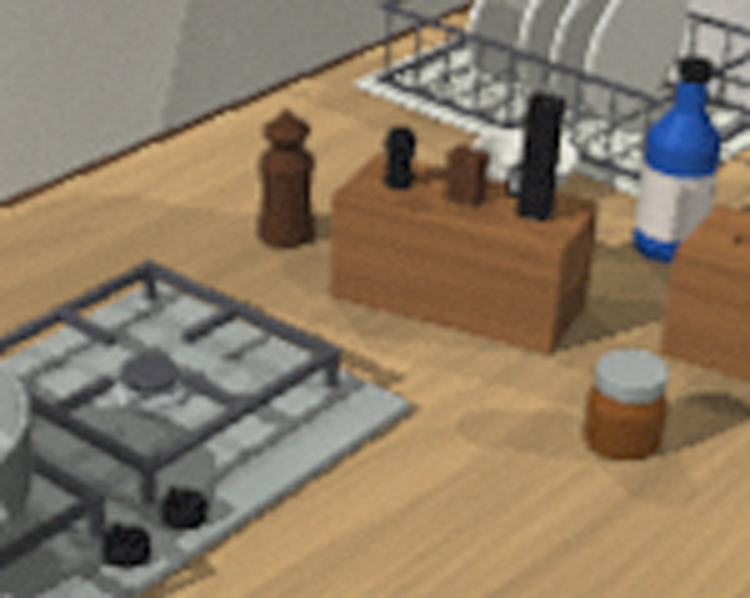

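The lighter is the tall black tool at low x: top crop (640,410), side crop (540,155). The look-alike tools are the sharpener, a short black knob at (578,267) in the top crop, and the scraper, brown at (605,343). Next I fit the geometry and check where the wrist camera sits.

```bash
python3 - <<'E'
from h import *
s=robot.observe();k=viewer.camera_params('wrist');R=np.array(s['tcp_rot']);print('t',s['t'])
print('cam in tool',np.round(R.T@(k['origin']-s['tcp_pos']),3),np.round(R.T@np.array(k['attitude']),3).tolist(),k['fov_y'],k['cx'],k['cy'])
for c in ['top','side']:
    p,d=viewer.snapshot(c)
    for n in ['small_burner','hob','lighter','holder','casserole','cleaner','mill','sharpener','scraper']:
        for r in viewer.masks_of(n,c)[:3]:
            P=cloud(c,d,r['region']);print(c,n,round(r['score'],2),len(P),'min',np.round(np.percentile(P,3,0),3),'max',np.round(np.percentile(P,97,0),3))
            zt=np.percentile(P[:,2],90) if n!='holder' else .11
            T=P[abs(P[:,2]-zt)<.008]
            if len(T)>8:
                rect=cv2.minAreaRect((T[:,:2]*1000).astype(np.float32));print('   top z',round(zt,3),'mean',np.round(T.mean(0),3),'rect',[np.round(x,1) for x in rect])
E
```

```text
t 0.8
cam in tool [-0.143  0.    -0.079] [[0.0, 0.307, -0.952], [1.0, 0.001, 0.001], [0.001, -0.952, -0.307]] 69.59507641282072 253.22263263766104 193.62137407730165
top small_burner 0.52 213 min [ 0.595 -0.014  0.015] max [0.651 0.034 0.04 ]
   top z 0.038 mean [0.621 0.01  0.036] rect [array([621.5,   9.6]), array([44.3, 45. ]), np.float64(65.9)]
top hob 0.56 7090 min [ 0.461 -0.105  0.006] max [0.723 0.358 0.054]
   top z 0.05 mean [0.608 0.079 0.051] rect [array([616.5, 134.5]), array([212. , 460.1]), np.float64(2.2)]
top holder 0.77 2293 min [ 0.258 -0.694  0.006] max [ 0.445 -0.581  0.116]
   top z 0.11 mean [ 0.359 -0.644  0.11 ] rect [array([ 355.7, -647.5]), array([199. ,  95.8]), np.float64(16.9)]
top holder 0.7 1632 min [ 0.447 -0.333  0.018] max [ 0.638 -0.213  0.122]
   top z 0.11 mean [ 0.545 -0.274  0.111] rect [array([ 546.9, -276.8]), array([201. ,  91.9]), np.float64(17.2)]
top holder 0.66 2125 min [ 0.191 -0.441  0.006] max [ 0.378 -0.332  0.116]
   top z 0.11 mean [ 0.285 -0.39   0.11 ] rect [array([ 286.8, -390.2]), array([200.2,  92.6]), np.float64(11.6)]
top ca
[... 3008 characters left out ...]
3  0.119] max [ 0.607 -0.247  0.167]
   top z 0.165 mean [ 0.597 -0.254  0.163] rect [array([ 596.3, -253.7]), array([21.5, 12.1]), np.float64(48.9)]
side scraper 0.52 1538 min [ 0.441 -0.331  0.007] max [ 0.625 -0.209  0.114]
   top z 0.112 mean [ 0.536 -0.265  0.111] rect [array([ 544.2, -275.7]), array([199.8,  97. ]), np.float64(16.0)]
side scraper 0.51 998 min [0.43  0.506 0.009] max [0.465 0.555 0.171]
   top z 0.157 mean [0.45  0.532 0.157] rect [array([452.4, 533.5]), array([24.9, 12.4]), np.float64(53.4)]
side scraper 0.41 116 min [ 0.595 -0.007  0.02 ] max [0.634 0.035 0.038]
   top z 0.037 mean [0.616 0.013 0.035] rect [array([615.7,  12.3]), array([39.5, 44.2]), np.float64(19.9)]
```

```bash
python3 -m creep '[[-6,0,0,0,0,0],[-11,-1,-2,0,0,0],[-15,-3,-6,0,0,0],[-17,-5,-10,0,0,0],[-17,-7,-14,0,0,0],[-17,-9,-18,0,0,0],[-17,-11,-22,0,0,0],[-17,-13,-26,0,0,0],[-17,-15.5,-31,0,0,0],[-17,-17.7,-35.2,0,0,0]]' 0.5 40
```

```text
t: 2.8
tcp_pos: [0.4866, -0.2953, 0.4015]
tcp_rot: [[0.0, 0.354, -0.935], [-0.0, -0.935, -0.354], [-1.0, 0.0, -0.0]]
ft_force: [0.6, -0.8, 0.3]
grip_width: 0.751
```

```bash
python3 - <<'E'
from h import *
k=viewer.camera_params('wrist')
p,d=viewer.snapshot('wrist');cv2.imwrite('pics/w1.png',p[:,:,::-1])
print(robot.observe()['joint_positions'])
for r in viewer.masks_of('lighter','wrist')[:3]:
    m=r['region'];v,u=np.nonzero(m);P=deproj(k,u.astype(float),v.astype(float),d[v,u]);print(r['score'],len(P),u.mean(),v.mean(),P.mean(0))
v,u=np.nonzero(d>0);P=deproj(k,u.astype(float),v.astype(float),d[v,u])
for lo,hi in [(.215,.235),(.13,.215),(.105,.115)]:
    s=(P[:,2]>lo)&(P[:,2]<hi)&(np.hypot(P[:,0]-.488,P[:,1]+.294)<(.05 if lo>.11 else .3));T=P[s]
    r=cv2.minAreaRect((T[:,:2]*1000).astype(np.float32));print(lo,len(T),T.mean(0),r)
print(proj(k,np.array([.488,-.294,.225])))
E
```

```text
[ 38.9242321   12.55732815 -14.13412258  86.25194872   2.89364514
  81.53437727 -44.07423018]
0.81 555 253.93873873873875 167.21261261261262 [ 0.49242449 -0.29429418  0.21055632]
0.215 389 [ 0.48763569 -0.29583078  0.22516017] ((486.5787048339844, -296.2209777832031), (27.90315818786621, 19.77409553527832), 17.081829071044922)
0.13 263 [ 0.5097822  -0.28866403  0.16960037] ((516.4185791015625, -286.8487548828125), (40.5420036315918, 20.617053985595703), 18.305877685546875)
0.105 11086 [ 0.46072331 -0.32020393  0.11070962] ((455.87738037109375, -433.7111511230469), (457.144775390625, 335.8596496582031), 16.672630310058594)
[252.40839648 172.5887303 ]
```

View pics/w1.png

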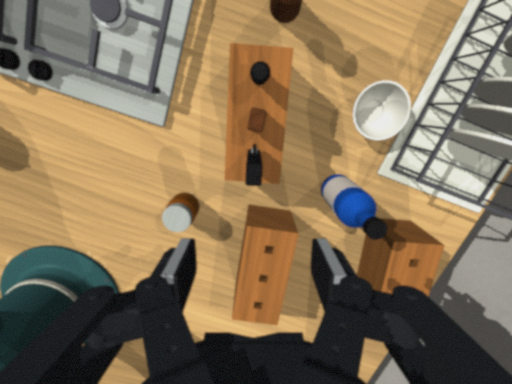

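The wrist view shows the lighter at (254,167), with its guard pointing up-image towards the scraper. The top face fits 27.9 x 19.8 mm at z 0.225, yaw 17.1°, which matches the description. I'll go straight down with a 3.6° turn.

```bash
python3 -m creep '[[2,0,0,0.063,0,0],[5,0,0,0.063,0,0],[8,0,0,0.063,0,0],[11,0,0,0.063,0,0],[14,0,0,0.063,0,0],[17,0,0,0.063,0,0],[19.5,0,0,0.063,0,0],[21.5,0,0,0.063,0,0],[23,0,0,0.063,0,0],[23.5,0,0,0.063,0,0]]' && python3 - <<'E'
from h import *
k=viewer.camera_params('wrist')
p,d=viewer.snapshot('wrist');cv2.imwrite('pics/w2.png',p[:,:,::-1])
s=robot.observe();print(s['tcp_pos'],np.round(s['tcp_rot'],3).tolist())
v,u=np.nonzero(d>0);P=deproj(k,u.astype(float),v.astype(float),d[v,u])
s=(P[:,2]>.218)&(P[:,2]<.232)&(np.hypot(P[:,0]-.488,P[:,1]+.294)<.03);T=P[s];print(len(T),cv2.minAreaRect((T[:,:2]*1000).astype(np.float32)))
E
```

```text
t: 3.9
tcp_pos: [0.4893, -0.29, 0.1648]
tcp_rot: [[-0.001, 0.303, -0.953], [0.003, -0.953, -0.303], [-1.0, -0.003, -0.0]]
ft_force: [0.6, -0.1, 0.7]
grip_width: 0.752
[ 0.48939661 -0.29002828  0.16498207] [[-0.0, 0.303, -0.953], [0.003, -0.953, -0.303], [-1.0, -0.003, -0.001]]
2128 ((497.17401123046875, -300.26239013671875), (17.429012298583984, 37.97731018066406), 31.39699363708496)
```

View pics/w2.png

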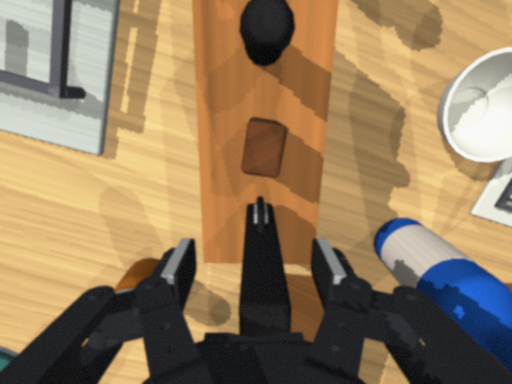

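The jaws are about 5 mm off: their middle is at column 255 and the handle at 266. I'll centre on the measured top.

```bash
python3 -m creep '[[0,0.3,0.2,0,0,0],[0,0.5,0.4,0,0,0],[0,0.5,0.4,0,0,0]]' && python3 - <<'E'
from h import *
p,d=viewer.snapshot('wrist');cv2.imwrite('pics/w3.png',p[:,:,::-1])
s=robot.observe();print(s['t'],s['tcp_pos'],np.round(s['tcp_rot'],3).tolist())
E
```

```text
t: 4.25
tcp_pos: [0.4871, -0.2968, 0.1657]
tcp_rot: [[0.0, 0.302, -0.953], [0.002, -0.953, -0.302], [-1.0, -0.002, -0.001]]
ft_force: [-0.3, -1.1, 0.0]
grip_width: 0.749
4.3 [ 0.48715182 -0.29649091  0.16560625] [[0.0, 0.302, -0.953], [0.002, -0.953, -0.302], [-1.0, -0.002, -0.001]]
```

View pics/w3.png

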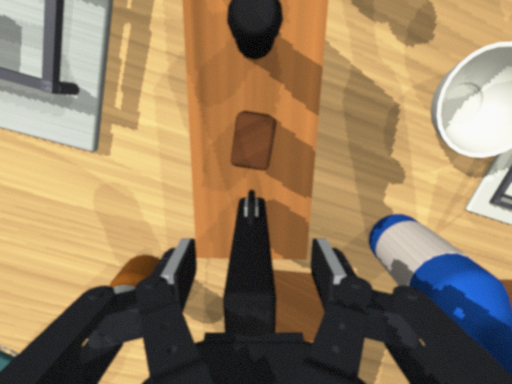

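The handle is now centred at column 251, against a jaw middle of 254. Closing.

```bash
python3 -m creep '[[0,0,0,0,0,0],[0,0,0,0,0,0],[0,0,0,0,0,0],[0,0,0,0,0,0],[0,0,0,0,0,0],[0,0,0,0,0,0],[0,0,0,0,0,0],[0,0,0,0,0,0]]' -1 70
```

```text
t: 5.1
tcp_pos: [0.4873, -0.2965, 0.1658]
tcp_rot: [[0.001, 0.302, -0.953], [0.002, -0.953, -0.302], [-1.0, -0.002, -0.001]]
ft_force: [-0.6, 0.1, 5.2]
grip_width: 0.223
```

Gripped: the opening of 0.22 is about 19 mm. Lifting straight up.

```bash
python3 -m creep '[[-0.5,0,0,0,0,0],[-1.5,0,0,0,0,0],[-3,0,0,0,0,0],[-5,0,0,0,0,0],[-7.5,0,0,0,0,0],[-10,0,0,0,0,0],[-12.5,0,0,0,0,0],[-15,0,0,0,0,0],[-17,0,0,0,0,0],[-18,0,0,0,0,0]]' && python3 - <<'E'
from h import *
for c in ['wrist','side']:
  p,d=viewer.snapshot(c);cv2.imwrite(f'pics/{c}4.png',p[:,:,::-1])
s=robot.observe();print(s['t'],s['joint_positions'],s['grip_width'])
E
```

```text
t: 6.1
tcp_pos: [0.4874, -0.297, 0.3481]
tcp_rot: [[0.003, 0.303, -0.953], [0.001, -0.953, -0.303], [-1.0, -0.0, -0.003]]
ft_force: [0.2, -0.1, -0.4]
grip_width: 0.222
6.2 [ 39.33522766  13.88243308 -13.39427982  91.36016578   3.17542129
  75.04729976 -46.89075046] 0.2274715626710898
```

View pics/side4.png

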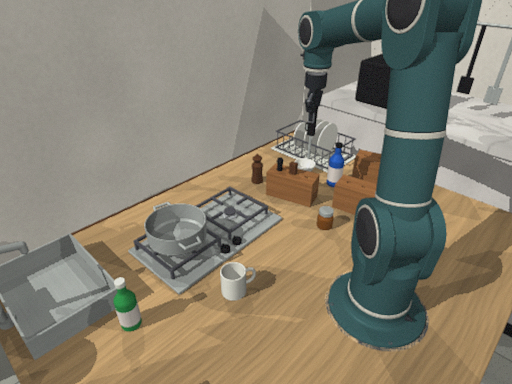

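View pics/wrist4.png

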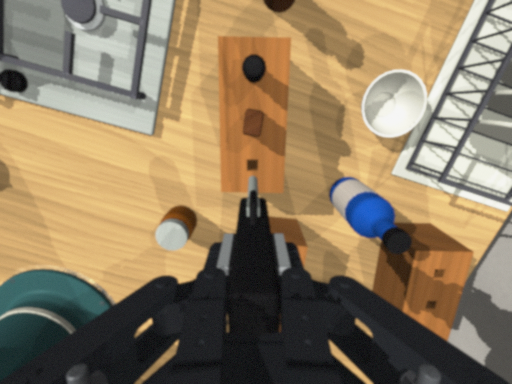

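The side view shows the lighter clear of the block at (310,130), with the sharpener and scraper still standing. The wrist view shows the empty hole at (252,163) and the nozzle aligned with the tool. Moving over towards the hob, still upright, turning the yaw to face ahead.

```bash
python3 -m creep '[[-0.5,-1.5,-0.4,0.02,0,0],[-1,-4,-1,0.05,0,0],[-1,-7.5,-1.9,0.09,0,0],[-1,-11,-2.8,0.13,0,0],[-1,-14.5,-3.7,0.17,0,0],[-1,-18,-4.6,0.21,0,0],[-1,-21.5,-5.5,0.25,0,0],[-1,-25,-6.4,0.28,0,0],[-1,-27.5,-7,0.3,0,0],[-1,-28.8,-7.4,0.3,0,0]]' && python3 - <<'E'
from h import *
s=robot.observe();print(s['t'],s['joint_positions'],s['grip_width'],s['tcp_pos'],np.round(s['tcp_rot'],3).tolist())
E
```

```text
t: 7.2
tcp_pos: [0.4702, 0.002, 0.3566]
tcp_rot: [[0.001, 0.009, -1.0], [0.001, -1.0, -0.009], [-1.0, -0.001, -0.001]]
ft_force: [0.1, 0.3, -0.8]
grip_width: 0.223
7.2 [ 20.7168598    2.76633632 -25.46470402 103.00759366   1.16123481
  74.41624018 -94.50316032] 0.22345308309529785 [0.47019565 0.0019534  0.35656921] [[0.001, 0.009, -1.0], [0.001, -1.0, -0.009], [-1.0, -0.001, -0.001]]
```

```bash
python3 -m creep '[[0,0,0,0,0.05,0],[0.3,0,0,0,0.14,0],[0.7,0,0,0,0.24,0],[1.2,0,0,0,0.34,0],[2,0,0,0,0.44,0],[2.8,0,0,0,0.54,0],[3.5,0,0,0,0.64,0],[4,0,0,0,0.73,0],[4,0,0,0,0.785,0],[4,0,0,0,0.785,0]]' && python3 - <<'E'
from h import *
s=robot.observe();print(s['t'],s['joint_positions'],s['grip_width'])
k=viewer.camera_params('wrist')
for c in ['wrist','side','top']:
  p,d=viewer.snapshot(c);cv2.imwrite(f'pics/{c}5.png',p[:,:,::-1])
  np.save(f'pics/{c}5.npy',d)
  if c!='wrist':
    for r in viewer.masks_of('lighter',c)[:2]:
      P=cloud(c,d,r['region']);print(c,r['score'],len(P),P.mean(0),P[P[:,2].argmin()],P[P[:,2].argmax()])
E
```

```text
t: 8.2
tcp_pos: [0.4689, 0.0015, 0.3149]
tcp_rot: [[0.707, 0.009, -0.708], [0.007, -1.0, -0.006], [-0.708, -0.001, -0.707]]
ft_force: [-0.4, -0.3, -0.4]
grip_width: 0.226
8.2 [ 16.77477925 -18.40469456 -18.73151595 137.54971421 -14.36780918
  15.31423422 -80.65438438] 0.2264920949346526
side 0.72 141 [0.61267422 0.01615628 0.02920846] [0.61059462 0.03493392 0.01490515] [0.57944381 0.0107114  0.04203991]
side 0.61 138 [0.50610722 0.0074441  0.28339394] [ 9.03962814e-01 -3.84794657e-01 -2.92994552e-04] [0.4755974  0.02019547 0.32605554]
top 0.65 219 [0.49502236 0.00398996 0.30439987] [0.59035694 0.02240721 0.01441231] [ 0.43186004 -0.00657373  0.38403075]
```

View pics/side5.png

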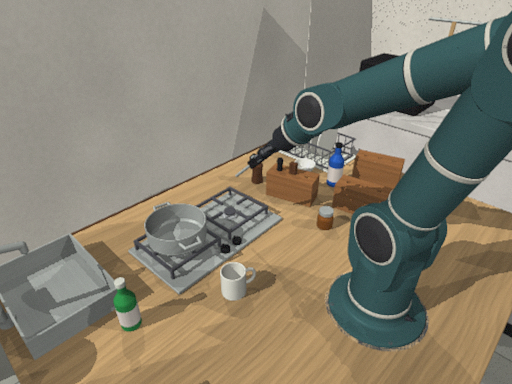

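View pics/wrist5.png

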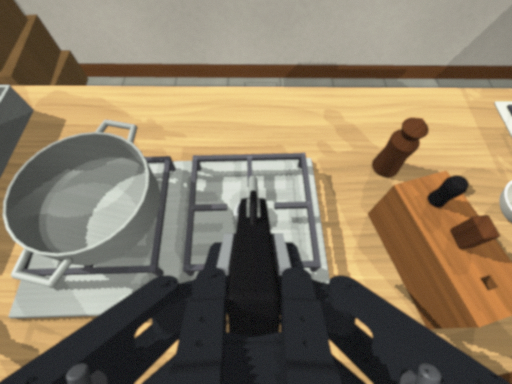

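View pics/top5.png

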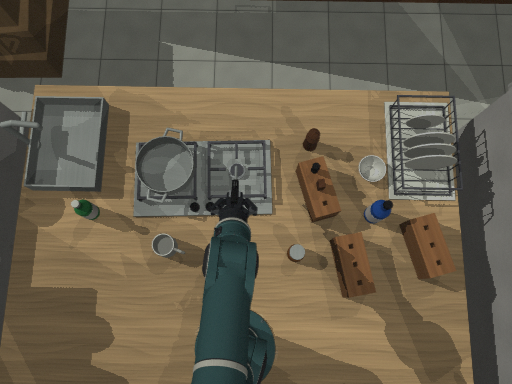

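The lighter is at about 45°, held between the fingers, with the nozzle at (245,168) in the side view and (252,185) in the wrist view; the casserole and the other things are untouched. I'll measure the nozzle from depth, in the tool frame.

```bash
cat > tip.py <<'E'
from h import *
def tip(tag):
    s=robot.observe();R=np.array(s['tcp_rot']);t=np.array(s['tcp_pos']);print('t',s['t'],'tcp',t,'grip',s['grip_width'],'f',np.round(s['ft_force'],1))
    print('nominal tip',t+R[:,0]*.1558,'slant',np.degrees(np.arcsin(-R[2,0])))
    for c in ['wrist','side','top']:
        k=viewer.camera_params(c);p,d=viewer.snapshot(c);cv2.imwrite(f'pics/{c}{tag}.png',p[:,:,::-1])
        v,u=np.nonzero(d>0);P=deproj(k,u.astype(float),v.astype(float),d[v,u]);Q=(P-t)@R
        m=(np.hypot(Q[:,1],Q[:,2])<.015)&(Q[:,0]>.05)&(Q[:,0]<.19)
        q=Q[m]
        if len(q)<3: print(c,len(q));continue
        print(c,len(q),'tool-x max',np.sort(q[:,0])[-4:].round(4))
        for a,b in [(.06,.1),(.1,.13),(.13,.18)]:
            w=q[(q[:,0]>a)&(q[:,0]<b)]
            if len(w): print('   ',a,len(w),'y,z mean',w[:,1:].mean(0).round(4))
        uv=proj(k,t+R[:,0]*.1558);print('   tip px',uv.round(1))
E
python3 -c "
from tip import *;tip('6')"
```

```text
t 8.45 tcp [0.47073198 0.0018758  0.31690266] grip 0.22531644033769632 f [ 0.1  0.5 -0.9]
nominal tip [0.58091623 0.00302614 0.20675845] slant 44.98802545799326
wrist 163 tool-x max [0.153  0.1535 0.1539 0.1553]
    0.06 23 y,z mean [-0.0003 -0.0026]
    0.1 82 y,z mean [-0.0001 -0.0034]
    0.13 53 y,z mean [ 0.0001 -0.0036]
   tip px [252.9 179.1]
side 54 tool-x max [0.146  0.1502 0.1541 0.1556]
    0.06 22 y,z mean [-0.0056 -0.0011]
    0.1 15 y,z mean [-0.0048 -0.0007]
    0.13 11 y,z mean [-0.0048 -0.0004]
   tip px [236.  174.6]
top 46 tool-x max [0.1494 0.1502 0.1561 0.1568]
    0.06 18 y,z mean [-0.0015 -0.0054]
    0.1 14 y,z mean [-0.0011 -0.005 ]
    0.13 13 y,z mean [-0.0017 -0.0054]
   tip px [236.7 167.4]
```

The measured tip agrees with the nominal one in all three views (tool-x end at 0.155, on the axis). The target tip is (0.619, 0.010, 0.055), so the tool shift is about x +13.4, y -0.7, z +8.1 cm. I'll do most of it first.

```bash
python3 -m creep '[[0.7,0,0.4,0,0,0],[2,-0.1,1.2,0,0,0],[3.5,-0.2,2.1,0,0,0],[5,-0.3,3,0,0,0],[6.5,-0.4,3.9,0,0,0],[8,-0.5,4.8,0,0,0],[9,-0.6,5.4,0,0,0],[9.4,-0.7,5.7,0,0,0],[9.4,-0.7,5.7,0,0,0]]' && python3 -c "
from tip import *
print(robot.observe()['joint_positions']);tip('7')
for c in ['top','side','wrist']:
    for r in viewer.boxes_of('small_burner_top',c)[:2]+viewer.boxes_of('small_burner',c)[:2]: print(c,r['score'],r['point'])
"
```

```text
t: 9.5
tcp_pos: [0.4928, 0.0094, 0.2414]
tcp_rot: [[0.674, 0.008, -0.738], [0.005, -1.0, -0.007], [-0.738, 0.001, -0.674]]
ft_force: [1.1, 0.1, -0.5]
grip_width: 0.222
[ 67.16420748 -12.94000604 -66.20844213 138.09975691 -68.3501404
  10.77133733 -28.57052094]
t 9.5 tcp [0.49282156 0.00937459 0.24143568] grip 0.2219083033192577 f [ 1.1  0.1 -0.5]
nominal tip [0.597873   0.01018124 0.12638271] slant 47.60088605718354
wrist 165 tool-x max [0.1521 0.1522 0.1533 0.1554]
    0.06 21 y,z mean [-0.     -0.0023]
    0.1 83 y,z mean [-0.0002 -0.0035]
    0.13 54 y,z mean [-0.     -0.0035]
   tip px [252.9 179.1]
side 47 tool-x max [0.1495 0.1502 0.1555 0.1594]
    0.06 19 y,z mean [-0.0044 -0.0011]
    0.1 13 y,z mean [-0.0052 -0.0012]
    0.13 11 y,z mean [-0.0045 -0.0001]
   tip px [232.1 192.5]
top 38 tool-x max [0.1454 0.148  0.1552 0.1557]
    0.06 11 y,z mean [-0.0019 -0.0064]
    0.1 13 y,z mean [-0.0013 -0.0054]
    0.13 11 y,z mean [-0.0007 -0.0059]
   tip px [235.4 168.9]
top 0.61 [0.6174, 0.0012, 0.0389]
top 0.6 [0.6201, 0.2604, 0.0539]
top 0.68 [0.6164, 0.0061, 0.0302]
side 0.53 [0.6127, 0.015, 0.0302]
wrist 0.58 [0.6213, -0.001, 0.0345]
wrist 0.57 [0.6201, -0.0037, 0.0329]
```

The arm hit joint limits (J6 and J5 at their minima), so pointing straight ahead isn't reachable this low. I'll fit a kinematic model from the logged poses and pick a slant direction with joint margin.

```bash
cat > kin.py <<'E'
import numpy as np,itertools
from scipy.optimize import least_squares
from scipy.spatial.transform import Rotation as Ro
D=[([66.893,23.915,-.59,92.452,.269,63.638,-3.037],[.22106,-.58421,.23064],[[-.001,.354,-.935],[.001,-.935,-.354],[-1,-.001,0]]),
([38.924,12.557,-14.134,86.252,2.894,81.534,-44.074],[.4866,-.2953,.4015],[[0,.354,-.935],[0,-.935,-.354],[-1,0,0]]),
([39.335,13.882,-13.394,91.36,3.175,75.047,-46.891],[.4874,-.297,.3481],[[.003,.303,-.953],[.001,-.953,-.303],[-1,0,-.003]]),
([20.717,2.766,-25.465,103.008,1.161,74.416,-94.503],[.4702,.00195,.35657],[[.001,.009,-1],[.001,-1,-.009],[-1,-.001,-.001]]),
([16.775,-18.405,-18.732,137.55,-14.368,15.314,-80.654],[.4689,.0015,.3149],[[.707,.009,-.708],[.007,-1,-.006],[-.708,-.001,-.707]]),
([67.164,-12.94,-66.208,138.1,-68.35,10.771,-28.571],[.4928,.0094,.2414],[[.674,.008,-.738],[.005,-1,-.007],[-.738,.001,-.674]])]
def fk(q,p,sg):
    q=np.radians(q);d1,a,b,c,e1,e2,o1,o7,e3=p
    T=np.eye(4)
    def R(ax,th):
        M=np.eye(4);M[:3,:3]=Ro.from_euler(ax,th).as_matrix();return M
    def L(x,z):
        M=np.eye(4);M[0,3]=x;M[2,3]=z;return M
    return R('z',sg[0]*q[0]+o1)@L(0,d1)@R('y',q[1])@R('z',sg[1]*q[2])@L(e1,a)@R('y',q[3])@L(e2,0)@R('z',sg[2]*q[4])@L(0,b)@R('y',q[5])@L(e3,0)@R('z',sg[3]*q[6]+o7)@L(0,c)
# tool x = model z ; tool y=model y ; tool z = -model x
def res(p,sg):
    r=[]
    for q,t,R in D:
        T=fk(q,p,sg);R=np.array(R)
        M=np.stack([T[:3,2],T[:3,1],-T[:3,0]],1)
        r+=list((T[:3,3]-t))+list(.3*(M-R).ravel())
    return np.array(r)
def fit():
    best=None
    for sg in itertools.product([1,-1],repeat=4):
      for o7 in [0,1.57,3.14,-1.57]:
       for o1 in [0,3.14]:
        s=least_squares(res,[.35,.4,.4,.2,0,0,o1,o7,0],args=(sg,),max_nfev=60)
        if best is None or s.cost<best[0]: best=(s.cost,s.x,sg)
    return best
if __name__=='__main__':
    b=fit();print(b[0],b[1].round(4),b[2]);print(res(b[1],b[2]).reshape(6,12)[:,:3].round(4));np.savez('kin.npz',x=b[1],sg=b[2])
E
python3 kin.py
```

```text
0.00036896297040973577 [ 0.2958  0.5251  0.4746  0.3218 -0.0099  0.0171 -0.0507  1.5262 -0.0022] (-1, -1, -1, -1)
[[-0.0012  0.0006  0.0013]
 [ 0.0069  0.0081  0.0007]
 [ 0.0004  0.0011 -0.0002]
 [-0.0017  0.0054 -0.001 ]
 [-0.0045  0.0061 -0.0012]
 [ 0.0051 -0.0039  0.0004]]
```

```bash
cat > plan.py <<'E'
from kin import *
z=np.load('kin.npz');p=z['x'];sg=z['sg']
lo=np.array([-161.28,-22.2,-73.04,3.21,-68.34,10.77,-161.83]);hi=np.array([161.28,115.67,71.86,147.25,248.33,114.83,161.83])
def pose(q):
    T=fk(q,p,sg);return T[:3,3],np.stack([T[:3,2],T[:3,1],-T[:3,0]],1)
def err(q,t,R):
    a,M=pose(q);return np.r_[t-a,.3*Ro.from_matrix(R@M.T).as_rotvec()]
def ik(q,t,R,w=1e-4,q0=None):
    q0=q if q0 is None else q0
    s=least_squares(lambda x:np.r_[err(x,t,R),w*(x-q0)/10],np.clip(q,lo+.01,hi-.01),bounds=(lo,hi));return s.x,np.linalg.norm(err(s.x,t,R)[:3])
def tool(phi,slant=45):
    f,s=np.radians([phi,slant]);x=np.array([np.cos(s)*np.cos(f),np.cos(s)*np.sin(f),-np.sin(s)])
    y=np.array([np.sin(f),-np.cos(f),0]);return np.stack([x,y,np.cross(x,y)],1)
def roll(R,a): return R@Ro.from_rotvec([np.radians(a),0,0]).as_matrix()
TIP=np.array([.619,.010,.055])
E
python3 - <<'E'
from plan import *
# replicate
q=np.array(D[3][0]);
for i in range(1,11):
    R=np.array(D[3][2])@Ro.from_rotvec([0,.0785*i,0]).as_matrix();t=np.array(D[3][1])+[0,0,-.0042*i];q,e=ik(q,t,R)
print('sim8.2',q.round(0),e)
# reachable phis from varied seeds
rng=np.random.default_rng(0)
for phi in range(-90,181,15):
  for rl in (0,):
    R=roll(tool(phi),rl);best=None
    for k in range(12):
        q0=np.array(D[3][0]) if k==0 else rng.uniform(lo,hi)*.5+.5*np.array(D[3][0])
        q,e=ik(q0,TIP-.1558*R[:,0],R,1e-6);m=np.min(np.r_[q-lo,hi-q][[1,2,3,4,5,6,8,9,10,11,12,13]])
        if e<.002 and (best is None or m>best[0]): best=(m,q)
    print(phi,rl,None if best is None else (round(best[0],1),best[1].round(0)))
E
```

```text
sim8.2 [ 12. -17. -12. 137. -20.  15. -73.] 3.732481773727327e-07
-90 0 (np.float64(13.1), array([ -2.,  52., -49.,  86.,  65., 102., 116.]))
-75 0 (np.float64(32.7), array([-22.,  36., -19.,  98.,  54.,  77., 129.]))
-60 0 (np.float64(32.1), array([ -5.,  35., -41., 110.,  70.,  77., 127.]))
-45 0 (np.float64(25.3), array([ -0.,  28., -43., 122.,  78.,  66., 131.]))
-30 0 (np.float64(15.2), array([-37.,  16.,   6., 132.,  83.,  36., 136.]))
-15 0 (np.float64(7.8), array([-11.,  11., -11., 139., 111.,  27., 130.]))
0 0 (np.float64(4.8), array([  4.,   8., -10., 142., 170.,  16.,  96.]))
15 0 (np.float64(1.3), array([-22.,  12.,  37., 140., 247.,  30.,  42.]))
30 0 (np.float64(1.1), array([ 76.,  28., -63., 133., -66.,  12.,  25.]))
45 0 (np.float64(20.2), array([ 67.,  29., -47., 123., -47.,  31.,  21.]))
60 0 (np.float64(31.8), array([ 59.,  33., -38., 112., -37.,  46.,  23.]))
75 0 (np.float64(38.5), array([ 50.,  38., -31., 100., -30.,  60.,  27.]))
90 0 (np.float64(41.5), array([ 41.,  43., -25.,  87., -25.,  73.,  32.]))
105 0 (np.float64(31.5), array([ 44.,  54., -42.,  75.,  -6.,  83.,  27.]))
120 0 (np.float64(19.2), array([ 35.,  59., -39.,  63.,  -2.,  96.,  34.]))
135 0 (np.float64(7.9), array([ 25.,  63., -32.,  51.,  -0., 107.,  45.]))
150 0 None
165 0 None
180 0 None
```

Pointing left (φ≈75°, lighter coming in from the robot's right side) leaves plenty of joint margin. I'll simulate the path before going.

```bash
python3 - <<'E'
from plan import *
from plant import robot
s=robot.observe();q=np.array(s['joint_positions']);t0=np.array(s['tcp_pos']);R0=np.array(s['tcp_rot'])
F=75
Rf=tool(F);tf=TIP-.1558*Rf[:,0];print('tf',tf)
way=[((.49,-.02,.36),tool(0,90)),((.56,-.09,.36),tool(40,90)),((tf[0],tf[1]-.01,.36),tool(F,90)),((tf[0],tf[1],.30),tool(F,45)),(tf,Rf)]
from scipy.spatial.transform import Slerp
for t,R in way:
    S=Slerp([0,1],Ro.from_matrix([R0,R]));t=np.array(t)
    print('rows in tool',(100*R0.T@(t-t0)).round(2),Ro.from_matrix(R0.T@R).as_rotvec().round(3))
    for a in np.linspace(.1,1,10):
        qn,e=ik(q,t0+a*(t-t0),S([a]).as_matrix()[0]);dq=abs(qn-q).max();q=qn
        if a in(.5,1.): print(q.round(0),round(e,4),'maxstep',dq.round(1))
    t0,R0=t,R
E
```

```text
tf [ 0.59048662 -0.09641338  0.16516724]
rows in tool [-8.87  3.01 -7.72] [ 0.008 -0.742  0.004]
[ 85. -22. -71. 120. -35.  51. -59.] 0.0 maxstep 6.2
[  60.   11.  -70.  100.   11.   76. -101.] 0.0 maxstep 6.5
rows in tool [ 0.  7. -7.] [-0.698 -0.    -0.   ]
[ 59.  19. -71.  96.  19.  78. -84.] 0.0 maxstep 3.5
[ 58.  27. -73.  91.  26.  82. -66.] 0.0 maxstep 3.7
rows in tool [ 0.    3.22 -1.28] [-0.611  0.    -0.   ]
[ 57.  30. -73.  88.  28.  83. -50.] 0.0 maxstep 3.4
[ 55.  32. -73.  86.  31.  84. -33.] 0.0 maxstep 3.4
rows in tool [ 6.   -0.26 -0.97] [0.    0.785 0.   ]
[ 67.  35. -73.  91.  12.  72. -19.] 0.0 maxstep 3.4
[ 74.  46. -73.  95.  -2.  65.  -5.] 0.0 maxstep 2.7
rows in tool [9.53 0.   9.53] [0. 0. 0.]
[ 72.  50. -70.  98.   1.  60.  -3.] 0.0 maxstep 1.1
[ 70.  54. -66. 100.   4.  55.  -1.] 0.0 maxstep 1.0
```

```bash
python3 -m creep '[[-1,0.2,-1,0,-0.05,0],[-2.2,0.5,-2.2,0,-0.12,0],[-3.5,0.9,-3.5,0,-0.2,0],[-4.6,1.3,-4.6,0,-0.29,0],[-5.6,1.7,-5.4,0,-0.38,0],[-6.5,2.1,-6.2,0,-0.47,0],[-7.3,2.4,-6.8,0,-0.56,0],[-8.1,2.7,-7.3,0,-0.65,0],[-8.9,3,-7.7,0,-0.74,0],[-8.9,3,-7.7,0,-0.74,0]]'; python3 -c "
from plant import robot;s=robot.observe();print(s['joint_positions'].round(1))"
```

```text
t: 10.95
tcp_pos: [0.4911, -0.0198, 0.3596]
tcp_rot: [[-0.003, 0.009, -1.0], [0.006, -1.0, -0.009], [-1.0, -0.006, 0.003]]
ft_force: [0.2, 1.7, -1.2]
grip_width: 0.223
[  60.7   13.1  -70.9   99.1   12.3   76.9 -102. ]
```

```bash
python3 -m creep '[[0,0.6,-0.7,-0.1,0,0],[0,1.6,-1.8,-0.23,0,0],[0,2.6,-3,-0.37,0,0],[0,3.6,-4.2,-0.51,0,0],[0,4.6,-5.4,-0.65,0,0],[0,5.6,-6.6,-0.79,0,0],[0,6.6,-7.8,-0.93,0,0],[0,7.6,-8.8,-1.07,0,0],[0,8.4,-9.5,-1.2,0,0],[0,8.6,-9.9,-1.31,0,0]]'; python3 -c "
from plant import robot;s=robot.observe();print(s['joint_positions'].round(1))"
```

```text
t: 11.95
tcp_pos: [0.5911, -0.1053, 0.3587]
tcp_rot: [[-0.001, 0.97, -0.244], [0.006, -0.244, -0.97], [-1.0, -0.002, -0.006]]
ft_force: [-0.8, -0.3, -0.7]
grip_width: 0.224
[ 55.2  31.8 -71.7  84.7  29.8  84.9 -30.5]
```

```bash
python3 -m creep '[[0,0,0,0,0.05,0],[0.5,0,-0.1,0,0.14,0],[1.2,0,-0.2,0,0.24,0],[2,0,-0.3,0,0.34,0],[2.8,-0.1,-0.4,0,0.44,0],[3.6,-0.1,-0.5,0,0.54,0],[4.5,-0.2,-0.7,0,0.64,0],[5.3,-0.2,-0.9,0,0.73,0],[6,-0.3,-1,0,0.785,0],[6,-0.3,-1,0,0.785,0]]'; python3 -c "
from plant import robot;s=robot.observe();print(s['joint_positions'].round(1))
from tip import *;tip('8')
T=np.array([.619,.010,.055]);s=robot.observe();R=np.array(s['tcp_rot']);print('to go',100*R.T@(T-s['tcp_pos']-.1558*R[:,0]))
for c in ['top','side','wrist']:
    for r in viewer.boxes_of('small_burner',c)[:2]: print(c,r['score'],r['point'])
"
```

```text
t: 12.95
tcp_pos: [0.5899, -0.0957, 0.297]
tcp_rot: [[0.173, 0.969, -0.176], [0.69, -0.247, -0.68], [-0.702, -0.004, -0.712]]
ft_force: [-0.2, 0.0, -0.8]
grip_width: 0.23
[ 73.4  44.7 -71.8  93.3  -3.7  65.4  -3.2]
t 12.95 tcp [ 0.58985591 -0.09574464  0.29697604] grip 0.22999254691158091 f [-0.2  0.  -0.8]
nominal tip [0.61683855 0.01182139 0.18754512] slant 44.61832393428125
wrist 163 tool-x max [0.1528 0.153  0.1544 0.1545]
    0.06 23 y,z mean [-0.0003 -0.0024]
    0.1 84 y,z mean [-0.0003 -0.0032]
    0.13 50 y,z mean [-0.     -0.0032]
   tip px [252.9 178.8]
side 83 tool-x max [0.1497 0.1501 0.1526 0.1528]
    0.06 31 y,z mean [-0.0015 -0.0048]
    0.1 24 y,z mean [-0.0004 -0.0035]
    0.13 18 y,z mean [-0.0011 -0.0045]
   tip px [227.6 176.5]
top 63 tool-x max [0.1518 0.1522 0.1545 0.157 ]
    0.06 26 y,z mean [ 0.0007 -0.0067]
    0.1 19 y,z mean [-0.     -0.0077]
    0.13 16 y,z mean [ 0.0013 -0.0075]
   tip px [234.5 158.3]
to go [9.30234143 0.22317916 9.77265368]
top 0.67 [0.3418, 0.2509, 0.0245]
top 0.53 [0.6151, 0.0101, 0.0306]
wrist 0.32 [0.6089, 0.2777, 0.0834]
```

View pics/wrist8.png

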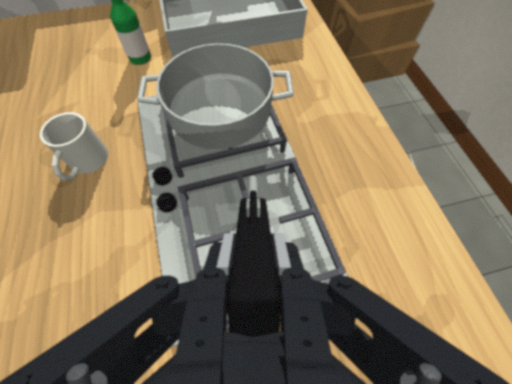

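View pics/side8.png

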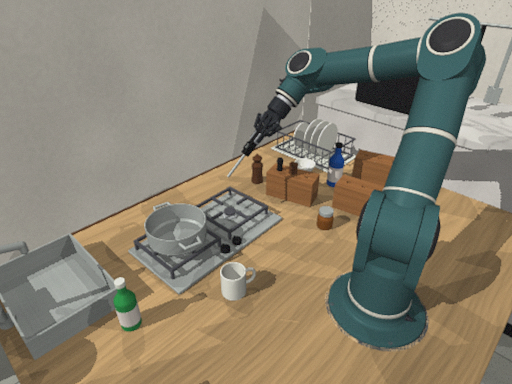

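All clear, and the nozzle tip sits on the tool axis. Lowering most of the way, then checking.

```bash
python3 -m creep '[[0.6,0,0.6,0,0,0],[1.6,0,1.7,0,0,0],[2.7,0.1,2.8,0,0,0],[3.8,0.1,4,0,0,0],[4.9,0.1,5.2,0,0,0],[6,0.2,6.3,0,0,0],[7,0.2,7.3,0,0,0],[7.6,0.2,8,0,0,0],[7.8,0.2,8.2,0,0,0]]'; python3 -c "
from plant import robot;s=robot.observe();print(s['joint_positions'].round(1))
from tip import *;tip('9')
T=np.array([.619,.010,.055]);s=robot.observe();R=np.array(s['tcp_rot']);print('to go',100*R.T@(T-s['tcp_pos']-.1558*R[:,0]))
"
```

```text
t: 14.15
tcp_pos: [0.5919, -0.0966, 0.1854]
tcp_rot: [[0.171, 0.97, -0.172], [0.689, -0.243, -0.683], [-0.704, -0.002, -0.71]]
ft_force: [0.5, 0.1, -0.3]
grip_width: 0.229
[ 70.6  51.9 -66.4  97.6   1.1  56.8   0.6]
t 14.15 tcp [ 0.59186188 -0.09663537  0.18540607] grip 0.2287515077018035 f [ 0.5  0.1 -0.3]
nominal tip [0.61853797 0.01071277 0.07568643] slant 44.76768903353293
wrist 169 tool-x max [0.1527 0.1528 0.1529 0.1556]
    0.06 24 y,z mean [-0.0002 -0.0023]
    0.1 82 y,z mean [-0.0002 -0.0033]
    0.13 54 y,z mean [-0.0002 -0.0032]
   tip px [252.9 178.8]
side 77 tool-x max [0.1511 0.1525 0.1531 0.1554]
    0.06 28 y,z mean [ 0.     -0.0027]
    0.1 20 y,z mean [-0.0013 -0.0041]
    0.13 18 y,z mean [-0.0012 -0.0036]
   tip px [228.7 201.6]
top 60 tool-x max [0.1496 0.1497 0.1568 0.188 ]
    0.06 22 y,z mean [ 0.0006 -0.0061]
    0.1 16 y,z mean [ 0.001  -0.0056]
    0.13 15 y,z mean [ 0.001  -0.0065]
   tip px [235.9 167.1]
to go [1.50919948 0.00521723 1.6168244 ]
```

```bash
python3 -m creep '[[0.4,0,0.4,0,0,0],[0.9,0,0.9,0,0,0],[1.3,0,1.3,0,0,0],[1.5,0,1.5,0,0,0],[1.5,0,1.5,0,0,0],[1.5,0,1.5,0,0,0],[1.5,0,1.5,0,0,0]]'; python3 -c "
from tip import *;tip('10')
for c in ['side','wrist','top']:
  p=cv2.imread(f'pics/{c}10.png')
  cv2.imwrite(f'pics/{c}10c.png',cv2.resize({'side':p[140:260,170:320],'top':p[120:220,180:305],'wrist':p[100:340,120:400]}[c],(750,600),interpolation=cv2.INTER_CUBIC))
"
```

```text
t: 15.0
tcp_pos: [0.5924, -0.0965, 0.1659]
tcp_rot: [[0.172, 0.97, -0.171], [0.689, -0.243, -0.683], [-0.704, -0.0, -0.71]]
ft_force: [0.4, 0.1, 0.0]
grip_width: 0.228
t 15.0 tcp [ 0.59238918 -0.09654578  0.16585239] grip 0.22820529431671033 f [0.4 0.1 0. ]
nominal tip [0.61924392 0.0107229  0.05609862] slant 44.78536853767343
wrist 309 tool-x max [0.1847 0.1851 0.1851 0.1858]
    0.06 22 y,z mean [-0.0002 -0.0022]
    0.1 82 y,z mean [-0.0004 -0.0032]
    0.13 129 y,z mean [0.0002 0.0037]
   tip px [253.  178.8]
side 101 tool-x max [0.1864 0.1864 0.1868 0.1896]
    0.06 26 y,z mean [-0.0007 -0.0032]
    0.1 21 y,z mean [-0.0019 -0.0042]
    0.13 30 y,z mean [-0.0007  0.0014]
   tip px [228.7 205.7]
top 81 tool-x max [0.1831 0.1843 0.1862 0.187 ]
    0.06 16 y,z mean [ 0.0019 -0.0058]
    0.1 13 y,z mean [ 0.0003 -0.0052]
    0.13 37 y,z mean [-0.001   0.0016]
   tip px [236.1 168.4]
```

View pics/side10c.png

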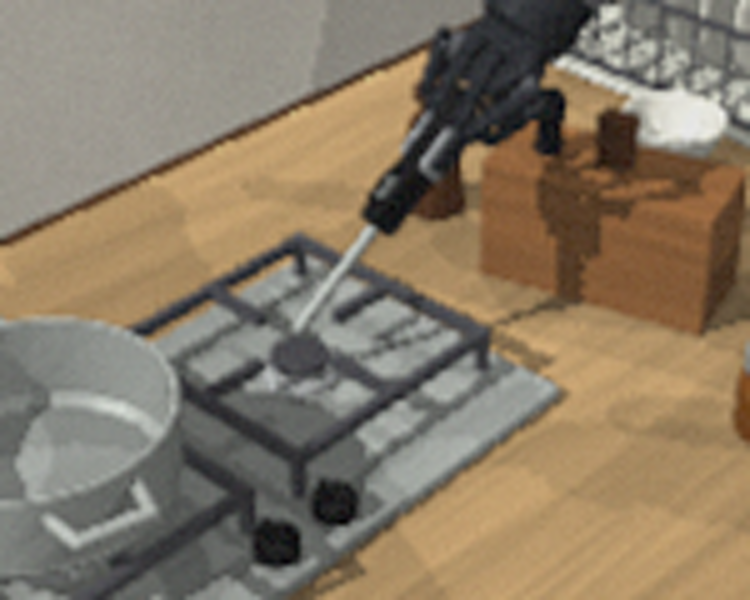

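View pics/top10c.png

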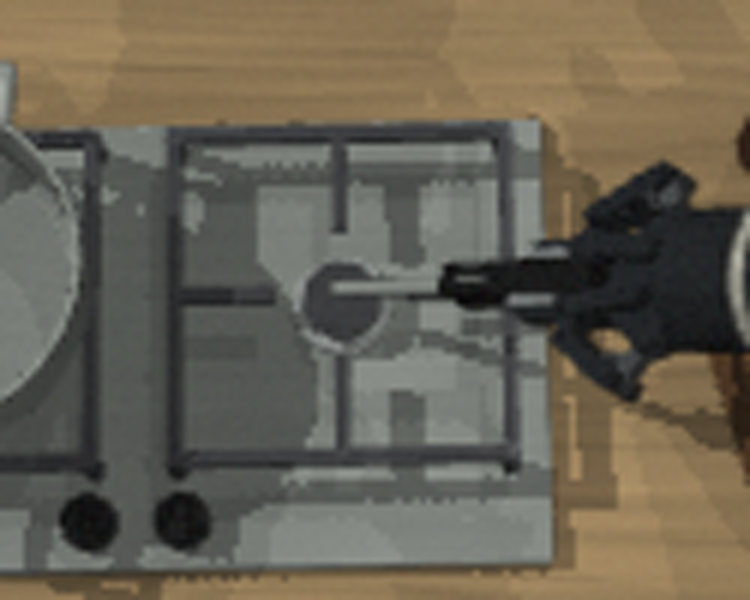

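View pics/top10.png

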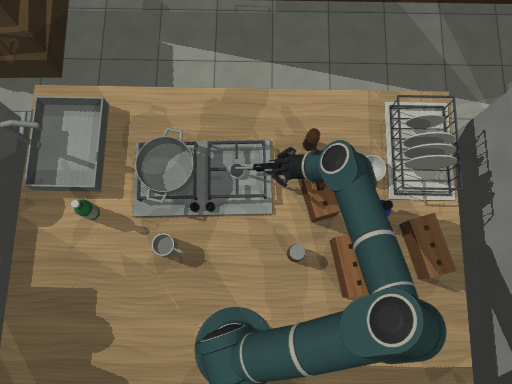

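The side view shows the nozzle tip just above the cap, crop (300,330). In the top crop the tip is at about (333,288) over a cap centred near (342,300). I'll check the cap centre in the first clear pictures, allowing for parallax.

```bash
python3 - <<'E'
from h import *
for c in ['top','side']:
    k=viewer.camera_params(c);p=cv2.imread(f'pics/{c}0.png').astype(float);d=np.load(f'pics/{c}0.npy')
    uv=proj(k,np.array([.619,.010,.034]));print(c,'pred',uv.round(2))
    u0,v0=uv.round().astype(int);g=p.mean(2);w=g[v0-9:v0+10,u0-10:u0+11]
    m=(w<95).astype(np.uint8);n,l,st,ce=cv2.connectedComponentsWithStats(m,connectivity=4);i=l[9,10]
    print(st[i],ce[i]+[u0-10,v0-9]);
    cu,cv_=ce[i]+[u0-10,v0-9]
    r=deproj(k,np.array(cu),np.array(cv_),np.array(1.))-k['origin'];o=k['origin'];print('ray at z .034',(o+r*((.034-o[2])/r[2])).round(4))
    # depth cap
    v,u=np.nonzero(d>0);P=deproj(k,u.astype(float),v.astype(float),d[v,u]);s=(abs(P[:,2]-.034)<.006)&(np.hypot(P[:,0]-.619,P[:,1]-.01)<.027)
    a=cv2.minEnclosingCircle((P[s][:,:2]*1000).astype(np.float32));print(s.sum(),a,P[s].mean(0).round(4))
    print(*[''.join('#' if x<95 else '.' for x in row) for row in w],sep='\n')
E
```

```text
top pred [236.45 170.06]
[  0   3  18  16 191] [234.32984293 171.16230366]
ray at z .034 [0.6147 0.0176 0.034 ]
119 ((619.1367797851562, 9.535378456115723), 26.114688873291016) [0.6198 0.0092 0.0345]
...................##
...................##
...................##
.......#######.......
.......########......
.....############.#..
.....############....
.....#############..#
##...#############.##
###.##############..#
###.##############..#
####.#############.##
#################..##
################..###
####..#########...###
#####....####....####
######..........#.###
######........#######
######....####...##..
side pred [229.14 210.31]
[ 5  5 16 11 97] [230.74226804 211.09278351]
ray at z .034 [0.6108 0.0091 0.034 ]
85 ((619.8109130859375, 10.188957214355469), 24.18091583251953) [0.6179 0.0114 0.0349]
#..................##
#####.............###
#####.............###
..###..............#.
.....................
...........##........
........######.......
.......########......
......##########.....
......###########....
......##############.
.##..################
####..##########.####
###....#########...##
##.......####........
.........#...........
.....................
.....................
........##...........
```

The cap centre comes out near (0.618, 0.0085), about 2 mm from the tip. A small trim, then settle.

```bash
python3 -m creep '[[0,0,0.1,0,0,0],[-0.05,-0.05,0.25,0,0,0],[-0.05,-0.05,0.25,0,0,0],[-0.05,-0.05,0.25,0,0,0],[-0.05,-0.05,0.25,0,0,0],[-0.05,-0.05,0.25,0,0,0],[-0.05,-0.05,0.25,0,0,0],[-0.05,-0.05,0.25,0,0,0]]'; python3 -c "
from tip import *;tip('11')
s=robot.observe();print(np.abs(s['qvel']).max())
p=cv2.imread('pics/wrist11.png');cv2.imwrite('pics/w11c.png',p)
"
```

```text
t: 15.95
tcp_pos: [0.5914, -0.0985, 0.1644]
tcp_rot: [[0.172, 0.97, -0.171], [0.688, -0.243, -0.683], [-0.705, -0.0, -0.71]]
ft_force: [-0.9, 0.3, -1.1]
grip_width: 0.226
t 15.95 tcp [ 0.59135933 -0.09850226  0.164373  ] grip 0.22594046660213493 f [-0.9  0.3 -1.1]
nominal tip [0.61820981 0.00875616 0.05460814] slant 44.79110945813782
wrist 367 tool-x max [0.1852 0.1852 0.1859 0.186 ]
    0.06 23 y,z mean [-0.0003 -0.0022]
    0.1 83 y,z mean [-0.0003 -0.0032]
    0.13 158 y,z mean [0.0003 0.0039]
   tip px [253.  178.9]
side 101 tool-x max [0.1874 0.1876 0.1878 0.1899]
    0.06 28 y,z mean [-0.0001 -0.0028]
    0.1 20 y,z mean [-0.0012 -0.0032]
    0.13 28 y,z mean [-0.002   0.0015]
   tip px [229.3 205.9]
top 97 tool-x max [0.1849 0.1861 0.1895 0.1898]
    0.06 23 y,z mean [-0.0002 -0.0061]
    0.1 16 y,z mean [ 0.0003 -0.005 ]
    0.13 35 y,z mean [-0.0006  0.0013]
   tip px [236.6 168.8]
0.1008912457142243
```

View pics/wrist11.png

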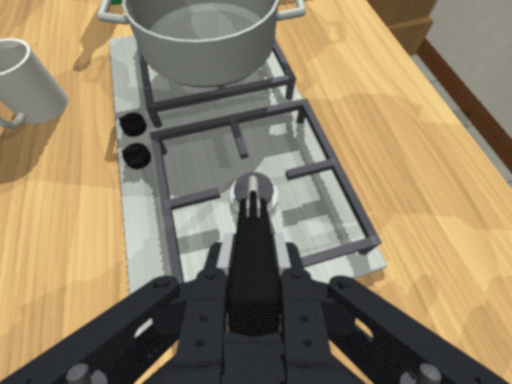

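View pics/side11.png

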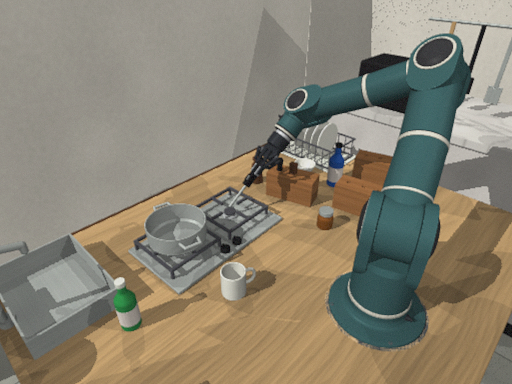

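The tip sits over the cap, around (253,180) in the wrist view, with no contact force, the arm still and everything else in place. Handing in.

```bash
python3 -c "
from plant import robot
print(robot.finish_job())"
```

```text
the job is handed in; nothing more can be done
None
```

I gripped the lighter across its 20 mm width and drew it straight up out of the left-most block. It is now tipped over and held at the free small burner, and I handed the job in at about 16 s.

**Final checks**
- **Tip position:** the tip's worked-out position is (0.618, 0.009, 0.0546) m. That is about 2 cm above the cap and within about 2 mm of its measured middle.
- **Slant:** 44.8°, nozzle end lowest.
- **Grip and contact:** the gripper opening was steady at about 0.226. The outside force was about 1 N, so nothing was touching the burner or grate. The arm was at rest.
- **Surroundings:** in the last side and wrist pictures, the casserole, mug and the tools still in the block looked where they stood. I compared these by eye, not by measurement.

**What failed or disagreed**
- **First approach failed:** pointing the lighter straight ahead stopped at joint limits on J5 and J6 while still well above the burner. I raised it, stood it upright, and came in again from the robot's right.
- **Cap centre:** the colour-blob centroid and the depth fit differed by 4 to 9 mm because shadow and grate bars merged into the blob. I used the depth fit, trimmed by about 2 mm from the cap's outline.
- **Tip measurement:** in the last pose the depth check of the tip also picked up the burner, so the final position comes from the tool pose. At four earlier checks on the way, the cameras agreed with that pose to within a few millimetres.

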